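# Return three mixed-up reagent bottles to their spill trays

### The job

The three amber reagent bottles have been left in each other's spill trays. Swap them round so that each stands flat in the tray of its own cap colour, setting one down in the empty white tray on the way and leaving that tray empty again. Keep the bottles upright, set them down gently without dropping them, and leave the white jar and the glass beaker where they stand.

Things in the scene. Friction and masses are not known exactly. Their poses are not given: they have to be found in the camera images.
- red_bottle: amber glass reagent bottle, red screw cap, red stripe on its white label; round, upright, 126 mm high, about 0.3 kg: body 60 mm across up to 80 mm, shoulder narrowing to 100 mm; the tight cap, 38.6 mm across, from 100 to 126 mm, is what to lift it by from above. Origin: centre of its underside; z up its axis. At the start it stands in a tray of another colour.
- blue_bottle: amber glass reagent bottle, blue screw cap, blue stripe on its white label; round, upright, 126 mm high, about 0.3 kg: body 60 mm across up to 80 mm, shoulder narrowing to 100 mm; the tight cap, 38.6 mm across, from 100 to 126 mm, is what to lift it by from above. Origin: centre of its underside; z up its axis. At the start it stands in a tray of another colour.
- yellow_bottle: amber glass reagent bottle, yellow screw cap, yellow stripe on its white label; round, upright, 126 mm high, about 0.3 kg: body 60 mm across up to 80 mm, shoulder narrowing to 100 mm; the tight cap, 38.6 mm across, from 100 to 126 mm, is what to lift it by from above. Origin: centre of its underside; z up its axis. At the start it stands in a tray of another colour.
- red_tray: square spill tray of red plastic, open on top, fixed to the bench: 92 by 92 mm outside, 14 mm high, walls and floor 4 mm thick: inside 84 by 84 mm, floor 4 mm above the bench; holds one bottle. Origin: centre of its underside; x, y along its sides, z up. At the start a bottle of another colour stands in it.
- blue_tray: square spill tray of blue plastic, open on top, fixed to the bench: 92 by 92 mm outside, 14 mm high, walls and floor 4 mm thick: inside 84 by 84 mm, floor 4 mm above the bench; holds one bottle. Origin: centre of its underside; x, y along its sides, z up. At the start a bottle of another colour stands in it.
- yellow_tray: square spill tray of yellow plastic, open on top, fixed to the bench: 92 by 92 mm outside, 14 mm high, walls and floor 4 mm thick: inside 84 by 84 mm, floor 4 mm above the bench; holds one bottle. Origin: centre of its underside; x, y along its sides, z up. At the start a bottle of another colour stands in it.
- white_tray: square spill tray of white plastic, open on top, fixed to the bench: 92 by 92 mm outside, 14 mm high, walls and floor 4 mm thick: inside 84 by 84 mm, floor 4 mm above the bench; holds one bottle. Origin: centre of its underside; x, y along its sides, z up. Empty at the start: the free spot.
- white_jar: bystander: loose white plastic jar with a black lid, 66 mm across, 85 mm high, standing among the trays. Origin: centre of its underside; z up.
- beaker: bystander: loose empty glass beaker, 66 mm across, 85 mm high, standing among the trays. Origin: centre of its underside; z up.
Not all that is in view belongs to the job. Of the things that look like the blue_tray, take the one that is nearest to the robot's base at the start.

How it is judged (in metres and radians):
On the way:
1. one of the bottles has been set down in the white tray and let go (((horizontal distance between red_bottle and white_tray below 0.018 m and z of red_bottle in the frame of white_tray between 0 and 0.008 m and angle between red_bottle's own z axis and vertical below 0.06 rad and linear speed of red_bottle below 0.02 m/s and contact force between the fingers and red_bottle below 0.1 N) or (horizontal distance between blue_bottle and white_tray below 0.018 m and z of blue_bottle in the frame of white_tray between 0 and 0.008 m and angle between blue_bottle's own z axis and vertical below 0.06 rad and linear speed of blue_bottle below 0.02 m/s and contact force between the fingers and blue_bottle below 0.1 N) or (horizontal distance between yellow_bottle and white_tray below 0.018 m and z of yellow_bottle in the frame of white_tray between 0 and 0.008 m and angle between yellow_bottle's own z axis and vertical below 0.06 rad and linear speed of yellow_bottle below 0.02 m/s and contact force between the fingers and yellow_bottle below 0.1 N))), for 0.2 s.
At the end, for the whole second after the job is handed in: each bottle stands upright (within 0.06 rad), at rest and released on the floor of the tray of its own colour (axis within 18 mm of the tray's centre, which any bottle standing flat inside it meets); so the white tray is empty (horizontal distance between red_bottle and red_tray below 0.018 m and z of red_bottle in the frame of red_tray between 0 and 0.008 m and angle between each of red_bottle, blue_bottle, yellow_bottle's own z axis and vertical below 0.06 rad and linear speed of each of red_bottle, blue_bottle, yellow_bottle below 0.02 m/s and contact force between the fingers and red_bottle below 0.1 N and horizontal distance between blue_bottle and blue_tray below 0.018 m and z of blue_bottle in the frame of blue_tray between 0 and 0.008 m and contact force between the fingers and blue_bottle below 0.1 N and horizontal distance between yellow_bottle and yellow_tray below 0.018 m and z of yellow_bottle in the frame of yellow_tray between 0 and 0.008 m and contact force between the fingers and yellow_bottle below 0.1 N); the robot touches nothing.
It fails at once if a bottle is tipped (more than 0.5 rad) (angle between any of red_bottle, blue_bottle, yellow_bottle's own z axis and vertical above 0.5 rad).
It fails at once if a bottle is dropped (let go and moving faster than 0.55 m/s: a free fall of over 15 mm) ((contact force between the fingers and red_bottle below 0.1 N and linear speed of red_bottle above 0.55 m/s) or (contact force between the fingers and blue_bottle below 0.1 N and linear speed of blue_bottle above 0.55 m/s) or (contact force between the fingers and yellow_bottle below 0.1 N and linear speed of yellow_bottle above 0.55 m/s)).
It fails at once if a bottle is banged into a tray (more than 70 N) (contact force between any of red_bottle, blue_bottle, yellow_bottle and red_tray above 70 N or contact force between any of red_bottle, blue_bottle, yellow_bottle and blue_tray above 70 N or contact force between any of red_bottle, blue_bottle, yellow_bottle and yellow_tray above 70 N or contact force between any of red_bottle, blue_bottle, yellow_bottle and white_tray above 70 N).
It fails at once if the white jar or the beaker is shifted (more than 20 mm) (distance of any of white_jar, beaker from where it was at the start of the episode above 0.02 m).
It also fails if it takes over 101 s, if anything falls off the work surface, if the arm or the gripper's body presses on something with over 40 N, if the wrist force passes 120 N, or if a joint passes its speed limit or range.

### The arm

A 6-joint arm with a two-finger parallel gripper is mounted at the origin on the work surface. World frame = base frame: x ahead of the robot, y to its left, z up, the work surface at z = 0. Lengths are in m, angles in degrees, forces in N, time in s.
With the tool pointing down it reaches from about 0.35 to 0.85 m from the base axis. Payload 8.1 kg.
Tool frame: the origin (TCP) lies on the centre line of the jaws, within the pads' length; the fingertips stand 17 mm ahead of it and the grasp point (between the pads) lies 2 mm behind it; z points along the fingers, y is the direction in which the jaws open and shut (so a half turn about z gives the same grasp; the last joint's range is limited). The gripper opens to 93 mm and grips with 3 to 60 N. Pads are 15 mm wide; open, the fingers measure 128 mm over their backs; the gripper's body (75 mm by 188 mm) begins 65 mm behind the grasp point.
Start: joints at [65.695, 7.471, 85.268, -0, 87.261, -4.893], TCP at [0.199, 0.566, 0.236] pointing down, gripper open.
Joint ranges: [-169.43, 169.43], [-51.17, 129.36], [1.28, 143.12], [-76.62, 256.62], [0, 156.53], [-152.29, 152.29]. Speed limits (degrees/s): [136.94, 136.94, 159.86, 180, 180, 180].

### API

Orientations are given as [roll, pitch, yaw] about the fixed x, y, z axes, in that order (R = Rz(yaw) Ry(pitch) Rx(roll)).
In Python, from workcell import get_obs, optics, workorder gives the robot as it stands.
- The arm moves only by the shell command python3 -m crank 'ROWS' [FORCE]. ROWS is a JSON object of lists of equal length, an entry for each row: "hand": the opening, from 0 (shut) to 1 (fully open); "dp": the shift along the world's x, y, z in mm, a list of three; "rot": the turn, a rotation vector about the world's x, y, z in degrees, a list of three. A call has 1 to 8 rows; each row is the pose to reach, as a shift and turn from the pose measured when the call began; what a row does not reach only later rows make up. A row lasts 1/10 s, in which the tool goes at most 50 mm and 8.59 degrees, less where a joint would pass 70% of its speed; a pose out of reach is approached as far as the arm can. A call with a gripper value outside its range is refused whole. The fingers move at their own pace and stop on an object; FORCE is the grip in N (left out, the last holds). Time passes only in rows, so rows that repeat a pose let the fingers close. It gives the time, the measured TCP pose, the force and the opening at its end, in the units of the state.
- get_obs(): the state, without advancing time (a new reading comes with each control period).
- optics.read_camera(name): name is "scene" or "side" or "wrist"; returns the picture (420x560x3 uint8, red, green, blue); there is no depth.
- optics.get_calibration(name): a dict with "fx", "fy", "cx", "cy" (pixels), "position" and "rotation" of the camera in the world. Camera axes: x right, y up, looking along -z (the intrinsics and any distortion apply to the point x, -y, -z); pixel columns grow to the right and rows downward; lengths in m; the calibration is good to about 2 mm. A picture is of the moment at which its call begins: read the wrist's pose just before it. get_calibration takes no time and is no camera call; for the wrist camera it gives the pose at the moment of the call.
- workorder.hand_in(): hands the job in, once; it reports no verdict.
The state is a dict: "t": time; "joints": joint angles; "qd": joint speeds; "joint_efforts": joint torques, N m; "position": TCP position; "tcp_rot": TCP orientation; "wrist_force": force on the tool from outside, world axes, zero at the start; "ft_torque": the same for the moment, N m; "opening": finger opening in m.
Only numpy, scipy, OpenCV 4.12 (cv2) and the standard library are available. Lean on these libraries where they do the work, as an engineer would, in place of code of your own. Each camera call takes 0.05 s, during which the arm holds its last target. There are 200 camera calls.

## Working session

There is one attempt and no reset: what is moved stays moved. The work goes in short steps, Python scripts to look and compute and a shell command to move; the robot and the scene stay as the last step left them, time stands still between calls to the robot, and variables do not carry over. Pictures are saved under pics/ and viewed, about 12 in all and at most 16, crops included, and the job is handed in when it is done.

```bash
mkdir -p pics; python3 - <<'E'
from workcell import get_obs, optics
import cv2, numpy as np
for n in ("scene","side"):
    c=optics.get_calibration(n); print(n,{k:np.round(v,4).tolist() if not isinstance(v,str) else v for k,v in c.items()})
    im=optics.read_camera(n); cv2.imwrite(f"pics/{n}0.png",im[:,:,::-1])
print(get_obs())
E
```

```text
scene {'fx': 454.3207, 'fy': 454.3207, 'cx': 279.3189, 'cy': 210.4875, 'position': [0.9486, 0.485, 0.8479], 'rotation': [36.0819, -0.1837, 135.7383]}
side {'fx': 426.4824, 'fy': 426.4824, 'cx': 282.0838, 'cy': 217.4475, 'position': [0.2344, -0.7177, 0.5337], 'rotation': [59.3111, 0.1992, -20.8739]}
{'t': 0.1, 'joints': array([ 6.56955817e+01,  7.50983935e+00,  8.53227766e+01, -1.00250273e-03,
        8.72610689e+01, -4.89289615e+00]), 'qd': array([ 0.10974012, -0.09644644, -0.19895973,  0.03510882, -0.04622275,
        0.0556726 ]), 'joint_efforts': array([ 1.38950520e-03, -5.61338782e+01, -4.93096876e+01,  7.70312408e-02,
        2.91214942e-02, -2.66325424e-05]), 'position': array([0.19919551, 0.56546041, 0.23470466]), 'tcp_rot': array([-1.79906571e+02, -6.99306690e-03,  1.60588521e+02]), 'wrist_force': array([ 0.07935764, -0.19902227, -0.70461013]), 'ft_torque': array([0.00171542, 0.01825562, 0.00238071]), 'opening': 0.09270943092393771}
```

View pics/scene0.png

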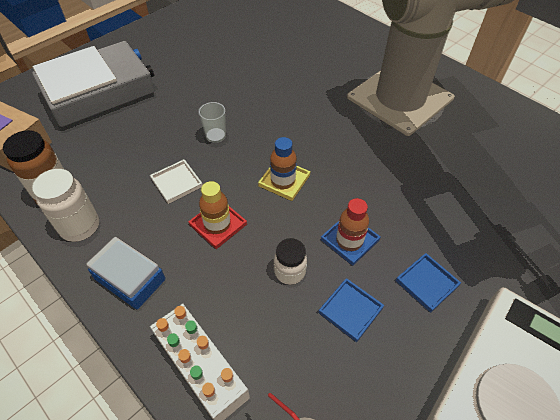

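View pics/side0.png

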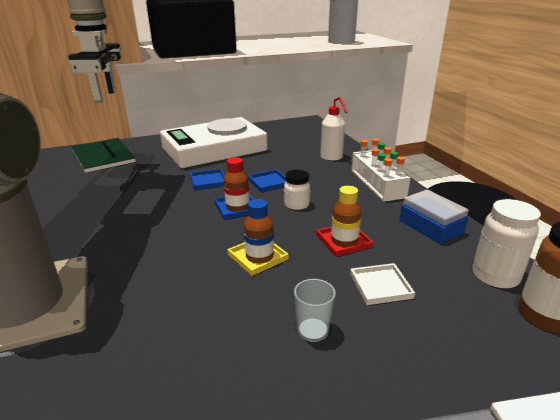

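The blue-tray look-alikes in the scene view are at (350,240), holding the red bottle, and two empty ones at (351,309) and (428,281). The caps are blue (283,147), yellow (210,190) and red (357,208). I'll rectify the image to the bench and measure.

```bash
cat > h.py <<'E'
import numpy as np, cv2
from scipy.spatial.transform import Rotation as R
from workcell import get_obs, optics
def cam(n):
    c=optics.get_calibration(n); return c,R.from_euler('xyz',c['rotation'],degrees=True).as_matrix(),np.array(c['position'])
def proj(c,M,p,X):
    q=(np.atleast_2d(X)-p)@M
    return np.c_[c['cx']+c['fx']*q[:,0]/-q[:,2], c['cy']+c['fy']*-q[:,1]/-q[:,2]]
def ray(c,M,p,uv,z):
    uv=np.atleast_2d(uv).astype(float)
    d=np.c_[(uv[:,0]-c['cx'])/c['fx'],-(uv[:,1]-c['cy'])/c['fy'],-np.ones(len(uv))]@M.T
    return p+d*((z-p[2])/d[:,2])[:,None]
def blobs(im,hlo,hhi,amin=60,smin=150,vmin=70):
    h=cv2.cvtColor(im,cv2.COLOR_RGB2HSV); m=cv2.inRange(h,(hlo,smin,vmin),(hhi,255,255))
    n,l,s,ce=cv2.connectedComponentsWithStats(m)
    return [(s[i],ce[i],l==i) for i in range(1,n) if s[i][4]>amin]
E
python3 - <<'E'
from h import *
for n in("scene","side"):
    im=cv2.imread(f"pics/{n}0.png")[:,:,::-1].copy(); C=cam(n)
    print(n,'base->',proj(*C,[0,0,0]).round(),)
    for nm,a,b in(("red",0,4),("yel",22,33),("blue",105,125)):
        for s,ce,m in blobs(im,a,b):
            print(nm,s.tolist(),ce.round(),ray(*C,ce,0.117)[0].round(3),ray(*C,ce,0.012)[0].round(3))
    if n=="scene":
        # rectified to z=.014, x 0.2..0.8 down->, y; 1px=1mm
        g=np.array([[.3,-.2,.014],[.9,-.2,.014],[.9,.6,.014],[.3,.6,.014]]); g=np.array([[.1,-.1,.014],[.8,-.1,.014],[.8,.7,.014],[.1,.7,.014]])
        H=cv2.getPerspectiveTransform(proj(*C,g).astype(np.float32),np.float32([[0,0],[0,0],[0,0],[0,0]])+np.float32([[(y+.1)*1000,(x-.1)*800] for x,y,_ in g])*np.float32([1,1.0]))
        w=cv2.warpPerspective(im,H,(800,560))
        cv2.imwrite("pics/rect.png",w[:,:,::-1])
E
```

```text
scene base-> [[399.  98.]]
red [348, 198, 20, 23, 321] [357. 208.] [0.46  0.209 0.117] [0.39  0.17  0.012]
red [189, 207, 58, 42, 797] [219. 228.] [0.689 0.055 0.117] [ 0.652 -0.007  0.012]
red [268, 393, 32, 27, 155] [283. 406.] [0.827 0.372 0.117] [0.81  0.356 0.012]
yel [258, 184, 35, 17, 88] [275. 192.] [0.549 0.065 0.117] [0.491 0.005 0.012]
yel [202, 190, 19, 13, 85] [212. 197.] [ 0.651 -0.014  0.117] [ 0.608 -0.086  0.012]
yel [203, 213, 25, 10, 75] [215. 219.] [0.68  0.033 0.117] [ 0.642 -0.032  0.012]
blue [7, 0, 21, 6, 65] [16.  1.] [ 0.601 -0.995  0.117] [ 0.551 -1.208  0.012]
blue [20, 4, 45, 33, 740] [43. 20.] [ 0.591 -0.848  0.117] [ 0.54  -1.04   0.012]
blue [89, 9, 53, 31, 564] [115.  22.] [ 0.45  -0.695  0.117] [ 0.378 -0.864  0.012]
blue [275, 137, 17, 20, 237] [283. 146.] [ 0.445 -0.016  0.117] [ 0.373 -0.088  0.012]
blue [321, 222, 59, 43, 506] [353. 245.] [0.531 0.261 0.117] [0.471 0.228 0.012]
blue [396, 254, 65, 58, 1709] [428. 281.] [0.495 0.402 0.117] [0.429 0.391 0.012]
blue [88, 268, 77, 41, 705] [135. 289.] [0.877 0.05  0.117] [ 0.867 -0.013  0.012]
blue [
[... 396 characters left out ...]
 0.117] [ 0.632 -0.044  0.012]
yel [339, 186, 19, 18, 295] [348. 194.] [ 0.647 -0.022  0.117] [0.751 0.153 0.012]
yel [332, 216, 28, 14, 160] [345. 225.] [ 0.582 -0.128  0.117] [0.67  0.021 0.012]
yel [227, 243, 61, 33, 774] [256. 259.] [ 0.395 -0.17   0.117] [ 0.436 -0.032  0.012]
blue [190, 169, 34, 21, 574] [207. 179.] [0.386 0.161 0.117] [0.424 0.383 0.012]
blue [248, 169, 38, 23, 590] [268. 180.] [0.512 0.106 0.117] [0.582 0.313 0.012]
blue [215, 195, 52, 25, 640] [243. 209.] [ 0.423 -0.001  0.117] [0.471 0.18  0.012]
blue [400, 204, 68, 40, 1145] [432. 225.] [ 0.732 -0.188  0.117] [ 0.858 -0.055  0.012]
blue [244, 235, 29, 10, 136] [258. 241.] [ 0.416 -0.121  0.117] [0.461 0.03  0.012]
```

View pics/rect.png

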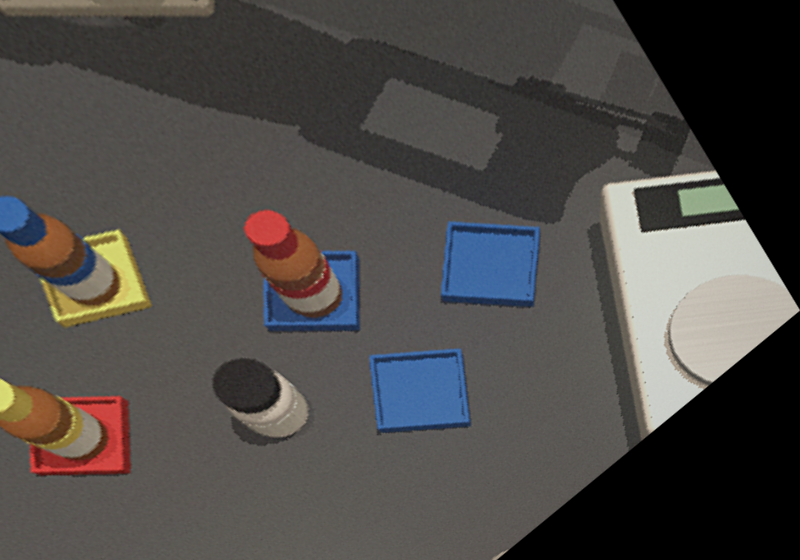

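The empty blue trays lie at about 0.58 m and 0.67 m from the base. The one holding the red bottle is at about 0.51 m, so it is the blue_tray. Next I'll get tray rectangles from both cameras, the bystander positions, and a close crop of the chosen tray.

```bash
python3 - <<'E'
from h import *
seeds={'blue':(.464,.211),'yellow':(.447,-.003),'red':(.644,-.02),'white':None}
hs={'blue':(105,125,150,70),'yellow':(20,33,130,70),'red':(0,4,190,70),'white':(0,179,0,150)}
for n in("scene","side"):
    im=cv2.imread(f"pics/{n}0.png")[:,:,::-1].copy(); C=cam(n)
    hsv=cv2.cvtColor(im,cv2.COLOR_RGB2HSV)
    w0=ray(*C,[(176,181)] if n=="scene" else [(382,284)],.014)[0]; seeds['white']=w0[:2]
    for k,s in seeds.items():
        a,b,sm,vm=hs[k]; m=cv2.inRange(hsv,(a,sm,vm),(b,255 if k!='white' else 90,255))
        v,u=np.nonzero(m); X=ray(*C,np.c_[u,v],.012)[:,:2]
        X=X[np.abs(X-s).max(1)<.066]
        r=cv2.minAreaRect((X*1000).astype(np.float32)); print(n,k,len(X),np.round(r[0],1),np.round(r[1],1),round(r[2],1))
    print('beaker',ray(*C,[(215,135)] if n=="scene" else [(313,330)],.003).round(3),'jar',ray(*C,[(290,269)] if n=="scene" else [(297,196)],.04).round(3))
im=cv2.imread("pics/scene0.png")[120:350,150:470]; cv2.imwrite("pics/crop.png",cv2.resize(im,None,fx=2.4,fy=2.4,interpolation=3))
E
```

```text
scene blue 517 [461.8 210.3] [97.6 94.1] 0.4
scene yellow 415 [447.2 -10.3] [100.9  97.4] 16.4
scene red 177 [645.3 -21.9] [91.9 97.8] 1.5
scene white 1123 [ 635.4 -185.7] [103.2  93.8] 80.0
beaker [[ 0.467 -0.246  0.003]] jar [[0.622 0.184 0.04 ]]
side blue 558 [471.3 202.9] [114.4 119.1] 88.1
side yellow 757 [445.2 -15.5] [103.1 108.4] 16.3
side red 645 [642.4 -27.9] [101.1 108.4] 1.2
side white 1724 [ 636.4 -189.9] [106.6  97.1] 79.9
beaker [[ 0.467 -0.248  0.003]] jar [[0.601 0.144 0.04 ]]
```

View pics/crop.png

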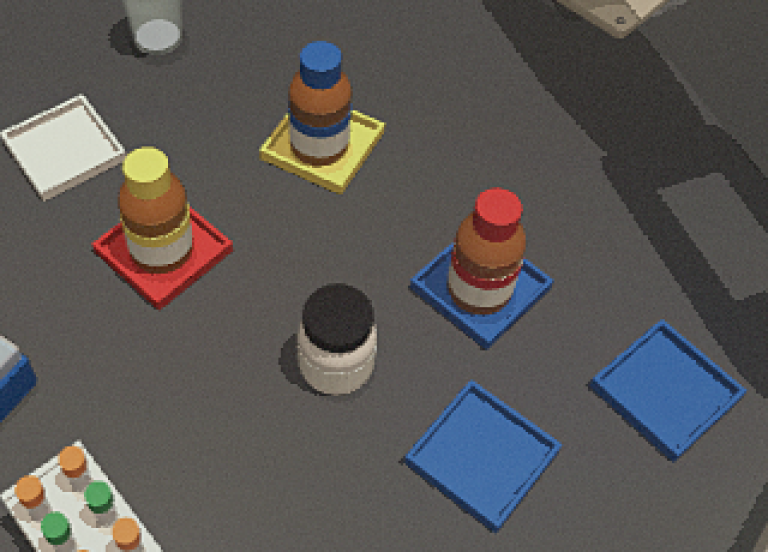

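The crop confirms it: the blue_tray is the one under the red bottle, at scene pixel (350,240). The order will be yellow→white, red→red, blue→blue, yellow→yellow. I'll go above the yellow bottle first.

```bash
python3 -m crank '{"hand":[1,1,1,1,1,1,1,1],"dp":[[30,-40,30],[60,-80,50],[90,-120,50],[120,-160,50],[150,-200,50],[180,-240,50],[210,-280,50],[225,-293,50]],"rot":[[0,0,0],[0,0,0],[0,0,0],[0,0,0],[0,0,0],[0,0,0],[0,0,0],[0,0,0]]}' 15
python3 -c "from workcell import get_obs;print(get_obs()['position'])"
```

```text
t: 0.9
position: [0.4254, 0.2695, 0.2844]
tcp_rot: [-179.9, 0.0, 160.5]
wrist_force: [0.3, 0.3, 0.2]
opening: 0.093
[0.42542095 0.26945108 0.28444699]
```

```bash
python3 -m crank '{"hand":[1,1,1,1,1,1,1,1],"dp":[[27,-35,0],[55,-70,0],[85,-110,0],[115,-150,0],[145,-190,0],[175,-230,0],[205,-270,0],[223,-289,0]],"rot":[[0,0,0],[0,0,0],[0,0,0],[0,0,0],[0,0,0],[0,0,0],[0,0,0],[0,0,0]]}'
python3 - <<'E'
from h import *
print(get_obs()['position'],get_obs()['tcp_rot']); c,M,p=cam("wrist"); print(c)
im=optics.read_camera("wrist"); cv2.imwrite("pics/w1.png",im[:,:,::-1])
print(proj(c,M,p,[[.648,-.02,.13],[.644,-.023,.014]]))
E
```

```text
t: 1.7
position: [0.6495, -0.0234, 0.2833]
tcp_rot: [-179.8, -0.0, 160.3]
wrist_force: [-0.2, 1.1, 0.2]
opening: 0.0929
[ 0.64947137 -0.02340953  0.28328525] [-1.79793988e+02 -4.00328258e-02  1.60310646e+02]
{'fx': 360.82212443454944, 'fy': 360.82212443454944, 'cx': 279.9060830175566, 'cy': 215.3131457515297, 'position': array([0.57664686, 0.00277864, 0.43299903]), 'rotation': array([-16.24851269,   0.23183277,  70.31099852])}
[[284.32511099 200.37391434]
 [280.00527953 174.29927906]]
```

View pics/w1.png

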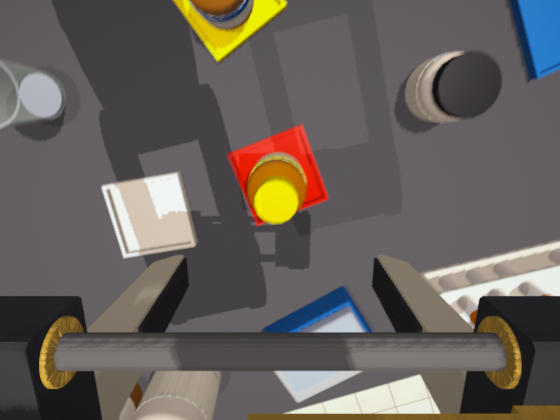

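The view shows the yellow cap at (276,202), the red tray centred near (278,177), the white tray at (150,213), and the jar and beaker well aside. I'll measure the cap and the visible trays from here.

```bash
cat >> h.py <<'E'
HS={'blue':(105,125,150,60),'yellow':(22,33,150,60),'red':(0,4,190,60),'white':(0,179,0,140)}
def mask(im,k):
    h=cv2.cvtColor(im,cv2.COLOR_RGB2HSV); a,b,s,v=HS[k]; return cv2.inRange(h,(a,s,v),(b,255 if k!='white' else 80,255))
def cap(im,C,k,guess,z=.13):
    v,u=np.nonzero(mask(im,k)); X=ray(*C,np.c_[u,v],z)[:,:2]; i=np.linalg.norm(X-guess,axis=1)<.035
    (c,r)=cv2.minEnclosingCircle((X[i]*1000).astype(np.float32)); print(k,'cap',np.round(c,1),'r',round(r,1),i.sum())
def tray(im,C,k,guess):
    v,u=np.nonzero(mask(im,k)); X=ray(*C,np.c_[u,v],.013)[:,:2]; i=np.abs(X-guess).max(1)<.07
    r=cv2.minAreaRect((X[i]*1000).astype(np.float32)); print(k,'tray',np.round(r[0],1),np.round(r[1],1),round(r[2],1),i.sum())
E
python3 - <<'E'
from h import *
C=cam("wrist"); im=cv2.imread("pics/w1.png")[:,:,::-1].copy()
cap(im,C,'yellow',(.652,-.02)); tray(im,C,'red',(.645,-.023)); tray(im,C,'white',(.636,-.188))
E
```

```text
yellow cap [641.6 -23.4] r 28.0 1722
red tray [647.  -28.3] [91.9 91.6] 1.6 2702
white tray [ 640.  -191.2] [96.7 95.2] 80.1 5896
```

```bash
python3 - <<'E'
import re
s=open('h.py').read()
i=s.index('def cap('); j=s.index('def tray(')
s=s[:i]+'''def cap(im,C,k,guess,z=.13):
    m=cv2.morphologyEx(mask(im,k),cv2.MORPH_OPEN,np.ones((7,7),np.uint8)); n,l,st,ce=cv2.connectedComponentsWithStats(m)
    g=proj(*C,[*guess,z])[0]; b=1+np.argmin(np.linalg.norm(ce[1:]-g,axis=1)); v,u=np.nonzero(l==b)
    X=ray(*C,np.c_[u,v],z)[:,:2]; c,r=cv2.minEnclosingCircle((X*1000).astype(np.float32))
    print(k,'cap',np.round(c,1),'r',round(r,1),'px',ce[b].round(),st[b].tolist())
'''+s[j:]
open('h.py','w').write(s)
from h import *
C=cam("wrist"); im=cv2.imread("pics/w1.png")[:,:,::-1].copy()
cap(im,C,'yellow',(.652,-.02)); print(get_obs()['position'])
E
```

```text
yellow cap [646.3 -28.6] r 21.2 px [276. 200.] [254, 176, 45, 48, 1697]
[ 0.6506112  -0.02528226  0.28264219]
```

```bash
python3 -m crank '{"hand":[1,1,1,1,1,1,1,1],"dp":[[-1,-2,-30],[-2,-3,-60],[-2,-3,-90],[-2,-3,-115],[-2,-3,-135],[-2,-3,-150],[-2,-3,-158],[-2,-3,-158]],"rot":[[0,0,0],[0,0,0],[0,0,0],[0,0,0],[0,0,0],[0,0,0],[0,0,0],[0,0,0]]}'
python3 -m crank '{"hand":[0.5,0.3,0.2,0.2,0.2,0.2,0.2,0.2],"dp":[[0,0,0],[0,0,0],[0,0,0],[0,0,0],[0,0,0],[0,0,0],[0,0,0],[0,0,0]],"rot":[[0,0,0],[0,0,0],[0,0,0],[0,0,0],[0,0,0],[0,0,0],[0,0,0],[0,0,0]]}' 20
```

```text
t: 2.55
position: [0.6478, -0.028, 0.1233]
tcp_rot: [-179.7, -0.1, 160.2]
wrist_force: [0.1, -0.4, 0.8]
opening: 0.0934
t: 3.35
position: [0.6478, -0.028, 0.1233]
tcp_rot: [-179.7, -0.1, 160.2]
wrist_force: [0.1, 0.6, -0.1]
opening: 0.038
```

```bash
python3 -m crank '{"hand":[0.2,0.2,0.2,0.2,0.2,0.2,0.2,0.2],"dp":[[0,0,5],[0,0,15],[0,0,30],[0,0,45],[0,-10,57],[-1,-25,60],[-3,-45,60],[-4,-65,60]],"rot":[[0,0,0],[0,0,0],[0,0,0],[0,0,0],[0,0,0],[0,0,0],[0,0,0],[0,0,0]]}' 25
python3 -m crank '{"hand":[0.2,0.2,0.2,0.2,0.2,0.2,0.2,0.2],"dp":[[-1,-20,0],[-2,-40,0],[-3,-60,0],[-4,-77,0],[-5,-90,0],[-5,-97,0],[-5,-97,0],[-5,-97,0]],"rot":[[0,0,0],[0,0,0],[0,0,0],[0,0,0],[0,0,0],[0,0,0],[0,0,0],[0,0,0]]}'
python3 - <<'E'
from h import *
C=cam("wrist"); im=optics.read_camera("wrist"); cv2.imwrite("pics/w2.png",im[:,:,::-1])
tray(im,C,'white',(.639,-.19)); tray(im,C,'red',(.647,-.028)); cap(im,C,'yellow',(.639,-.19),.19); o=get_obs();print(o['position'],o['wrist_force'],o['opening'])
E
```

```text
t: 4.15
position: [0.6436, -0.0949, 0.1837]
tcp_rot: [-179.7, -0.1, 160.2]
wrist_force: [-0.1, -0.4, -2.5]
opening: 0.0384
t: 4.95
position: [0.6387, -0.1914, 0.1836]
tcp_rot: [-179.7, -0.1, 160.2]
wrist_force: [0.6, 0.7, -2.1]
opening: 0.038
white tray [ 645.2 -196.9] [110.3 115. ] 77.9 5563
red tray [644.5 -25.8] [93.5 95.5] 1.6 9889
yellow cap [ 632.4 -189.6] r 22.8 px [280. 278.] [237, 230, 87, 95, 6595]
[ 0.63873817 -0.19108612  0.18359932] [-0.04547728  0.35569256 -2.83747145] 0.03773418826876055
```

View pics/w2.png

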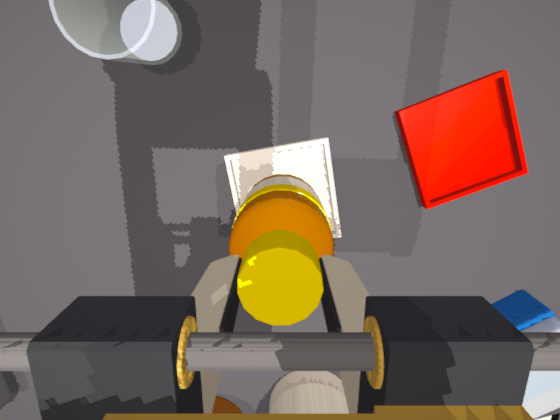

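The yellow bottle hangs upright over the white tray, whose corners are at (228,155), (328,140) and (340,236). I'll lower it and release.

```bash
python3 -m crank '{"hand":[0.2,0.2,0.2,0.2,0.2,0.2,0.2,0.2],"dp":[[0,1,-12],[0,1,-27],[0,1,-40],[0,1,-50],[0,1,-55],[0,1,-57],[0,1,-59],[0,1,-59]],"rot":[[0,0,0],[0,0,0],[0,0,0],[0,0,0],[0,0,0],[0,0,0],[0,0,0],[0,0,0]]}'
python3 -m crank '{"hand":[0.2,0.35,0.5,0.7,1,1,1,1],"dp":[[0,0,-1],[0,0,-1],[0,0,-1],[0,0,-1],[0,0,-1],[0,0,-1],[0,0,-1],[0,0,-1]],"rot":[[0,0,0],[0,0,0],[0,0,0],[0,0,0],[0,0,0],[0,0,0],[0,0,0],[0,0,0]]}'
python3 -m crank '{"hand":[1,1,1,1,1,1,1,1],"dp":[[0,0,20],[0,0,50],[0,0,90],[0,0,130],[0,0,160],[-20,40,160],[-40,80,160],[-55,110,160]],"rot":[[0,0,0],[0,0,0],[0,0,0],[0,0,0],[0,0,0],[0,0,0],[0,0,0],[0,0,0]]}'
```

```text
t: 5.8
position: [0.639, -0.1902, 0.125]
tcp_rot: [-179.7, -0.1, 160.3]
wrist_force: [-0.4, 0.7, -2.7]
opening: 0.0381
t: 6.6
position: [0.639, -0.1903, 0.124]
tcp_rot: [-179.7, -0.1, 160.3]
wrist_force: [-0.3, 0.2, 0.3]
opening: 0.0819
t: 7.4
position: [0.5832, -0.0786, 0.2844]
tcp_rot: [-179.8, -0.1, 160.3]
wrist_force: [-0.1, -0.1, 0.5]
opening: 0.0927
```

Next I go above the red bottle at about (0.463, 0.211).

```bash
python3 -m crank '{"hand":[1,1,1,1,1,1,1,1],"dp":[[-17,40,0],[-34,80,0],[-52,125,0],[-70,170,0],[-88,215,0],[-105,250,0],[-116,280,0],[-120,290,0]],"rot":[[0,0,0],[0,0,0],[0,0,0],[0,0,0],[0,0,0],[0,0,0],[0,0,0],[0,0,0]]}'
python3 - <<'E'
from h import *
C=cam("wrist"); im=optics.read_camera("wrist"); cv2.imwrite("pics/w3.png",im[:,:,::-1])
cap(im,C,'red',(.463,.212)); tray(im,C,'blue',(.463,.211)); tray(im,C,'yellow',(.447,-.01)); cap(im,C,'blue',(.445,-.015));o=get_obs();print(o['position'])
E
```

```text
t: 8.2
position: [0.4619, 0.214, 0.2846]
tcp_rot: [-179.8, -0.1, 160.4]
wrist_force: [0.5, -0.4, 0.2]
opening: 0.0928
red cap [462.9 211.3] r 20.6 px [278. 206.] [259, 182, 41, 46, 1418]
blue tray [462.1 209.1] [92.8 92.2] 0.5 846
yellow tray [445.8 -10.4] [93.2 99.4] 16.3 3049
blue cap [445.3   3. ] r 18.9 px [ 59. 260.] [38, 244, 41, 36, 1000]
[0.46203279 0.21398328 0.28456797]
```

View pics/w3.png

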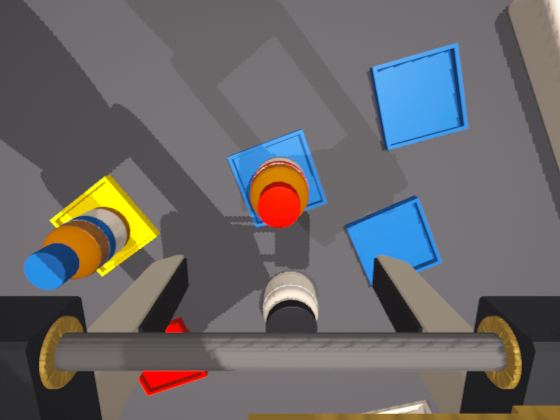

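The red cap is at (278,206) in the blue tray, and the jar at (291,300) is below fingertip height. I'll grasp the red bottle.

```bash
python3 -m crank '{"hand":[1,1,1,1,1,1,1,1],"dp":[[1,-2,-30],[2,-3,-60],[2,-3,-90],[2,-3,-115],[2,-3,-135],[2,-3,-152],[2,-3,-160],[2,-3,-160]],"rot":[[0,0,0],[0,0,0],[0,0,0],[0,0,0],[0,0,0],[0,0,0],[0,0,0],[0,0,0]]}'
python3 -m crank '{"hand":[0.5,0.3,0.2,0.2,0.2,0.2,0.2,0.2],"dp":[[0,0,0],[0,0,0],[0,0,0],[0,0,0],[0,0,0],[0,0,0],[0,0,0],[0,0,0]],"rot":[[0,0,0],[0,0,0],[0,0,0],[0,0,0],[0,0,0],[0,0,0],[0,0,0],[0,0,0]]}' 25
```

```text
t: 9.05
position: [0.4636, 0.2098, 0.1234]
tcp_rot: [-179.7, -0.2, 160.4]
wrist_force: [0.0, 0.4, -0.0]
opening: 0.0932
t: 9.85
position: [0.4636, 0.2099, 0.1234]
tcp_rot: [-179.7, -0.2, 160.4]
wrist_force: [0.2, 0.3, 0.3]
opening: 0.0382
```

```bash
python3 -m crank '{"hand":[0.2,0.2,0.2,0.2,0.2,0.2,0.2,0.2],"dp":[[0,0,5],[0,0,15],[0,0,32],[0,0,52],[0,0,74],[0,0,94],[0,0,110],[0,0,116]],"rot":[[0,0,0],[0,0,0],[0,0,0],[0,0,0],[0,0,0],[0,0,0],[0,0,0],[0,0,0]]}'
python3 -m crank '{"hand":[0.2,0.2,0.2,0.2,0.2,0.2,0.2,0.2],"dp":[[6,-8,0],[18,-24,0],[34,-45,0],[52,-68,0],[71,-92,0],[90,-117,0],[108,-141,0],[126,-164,0]],"rot":[[0,0,0],[0,0,0],[0,0,0],[0,0,0],[0,0,0],[0,0,0],[0,0,0],[0,0,0]]}'
python3 -m crank '{"hand":[0.2,0.2,0.2,0.2,0.2,0.2,0.2,0.2],"dp":[[18,-23,-10],[33,-43,-25],[44,-58,-40],[51,-67,-55],[55,-72,-60],[56,-73,-60],[56,-73,-60],[56,-73,-60]],"rot":[[0,0,0],[0,0,0],[0,0,0],[0,0,0],[0,0,0],[0,0,0],[0,0,0],[0,0,0]]}'
python3 - <<'E'
from h import *
C=cam("wrist"); im=optics.read_camera("wrist"); cv2.imwrite("pics/w4.png",im[:,:,::-1])
o=get_obs();print(o['position'],o['tcp_rot'],o['wrist_force'])
E
```

```text
t: 10.65
position: [0.4645, 0.2102, 0.2419]
tcp_rot: [-179.8, -0.0, 160.4]
wrist_force: [-0.2, -0.6, -1.9]
opening: 0.0382
t: 11.45
position: [0.5907, 0.0442, 0.2403]
tcp_rot: [-179.8, -0.1, 160.4]
wrist_force: [-0.0, -0.5, -2.0]
opening: 0.0383
t: 12.25
position: [0.647, -0.0281, 0.1815]
tcp_rot: [-179.8, -0.1, 160.4]
wrist_force: [-0.3, -1.0, -0.8]
opening: 0.0382
[ 0.64706354 -0.02807924  0.18159485] [-1.79811950e+02 -4.21615730e-02  1.60413236e+02] [-0.01395588  0.35287202 -1.41838542]
```

View pics/w4.png

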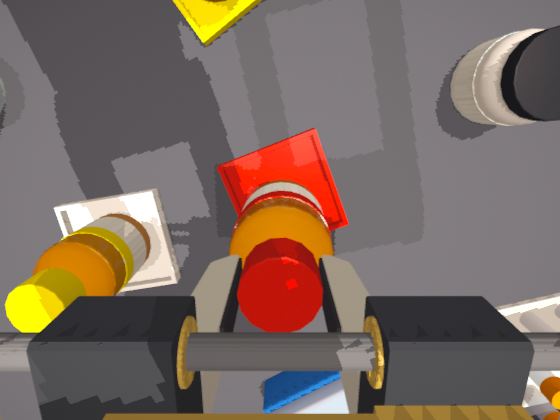

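The red bottle is centred over the red tray at (283,180). The yellow bottle stands in the white tray (bottle foot near (130,235)) and the hand clears it. I'll lower 57 mm and release.

```bash
python3 -m crank '{"hand":[0.2,0.2,0.2,0.2,0.2,0.2,0.2,0.2],"dp":[[0,1,-12],[0,1,-27],[0,1,-40],[0,1,-49],[0,1,-53],[0,1,-55],[0,1,-57],[0,1,-57]],"rot":[[0,0,0],[0,0,0],[0,0,0],[0,0,0],[0,0,0],[0,0,0],[0,0,0],[0,0,0]]}'
python3 -m crank '{"hand":[0.2,0.35,0.5,0.7,1,1,1,1],"dp":[[0,0,-1],[0,0,-1],[0,0,-1],[0,0,-1],[0,0,-1],[0,0,-1],[0,0,-1],[0,0,-1]],"rot":[[0,0,0],[0,0,0],[0,0,0],[0,0,0],[0,0,0],[0,0,0],[0,0,0],[0,0,0]]}'
python3 -m crank '{"hand":[1,1,1,1,1,1,1,1],"dp":[[0,0,20],[0,0,50],[0,0,90],[0,0,130],[0,0,160],[-50,4,160],[-100,8,160],[-150,12,160]],"rot":[[0,0,0],[0,0,0],[0,0,0],[0,0,0],[0,0,0],[0,0,0],[0,0,0],[0,0,0]]}'
python3 -m crank '{"hand":[1,1,1,1],"dp":[[-40,3,0],[-49,4,0],[-49,4,0],[-49,4,0]],"rot":[[0,0,0],[0,0,0],[0,0,0],[0,0,0]]}'
python3 - <<'E'
from h import *
C=cam("wrist"); im=optics.read_camera("wrist"); cv2.imwrite("pics/w5.png",im[:,:,::-1])
cap(im,C,'blue',(.447,-.013)); tray(im,C,'yellow',(.447,-.01)); o=get_obs();print(o['position'],o['joints'])
E
```

```text
t: 13.1
position: [0.6473, -0.0272, 0.1249]
tcp_rot: [-179.8, -0.0, 160.4]
wrist_force: [0.3, -0.3, -1.5]
opening: 0.0379
t: 13.9
position: [0.6473, -0.0271, 0.1239]
tcp_rot: [-179.8, -0.0, 160.4]
wrist_force: [1.0, 0.9, -0.4]
opening: 0.0816
t: 14.7
position: [0.4965, -0.0151, 0.2836]
tcp_rot: [-179.8, -0.0, 160.4]
wrist_force: [-0.8, 0.3, 0.7]
opening: 0.0929
t: 15.1
position: [0.4485, -0.0112, 0.2842]
tcp_rot: [-179.8, 0.1, 160.4]
wrist_force: [-0.1, 0.1, 0.6]
opening: 0.0929
blue cap [688.7   4.2] r 5.9 px [372. 409.] [368, 405, 9, 8, 70]
yellow tray [446.9 -13. ] [93.2 92.8] 16.3 3043
[ 0.44858746 -0.01125197  0.28395794] [ -7.84695463 -17.38584196 103.702807    -0.1755458   93.68332071
 -78.2632891 ]
```

View pics/w5.png

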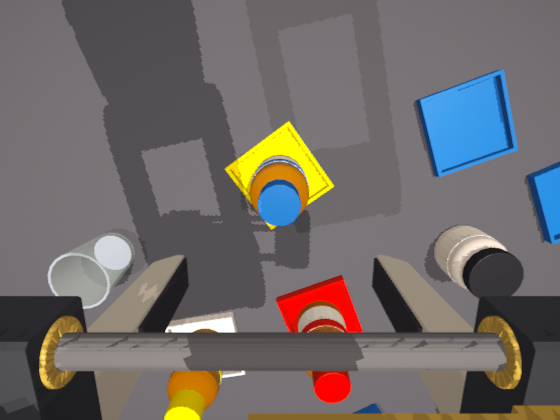

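The blue cap's glare defeated the mask. By eye it is at (279,203), almost the same pixel as the red cap had from the same height, which puts it near (0.448, -0.013). That agrees with the yellow tray centre at (0.447, -0.013), so I'll grasp.

```bash
python3 -c "
from h import *
print(ray(*cam('wrist'),[279,203],.13))"
python3 -m crank '{"hand":[1,1,1,1,1,1,1,1],"dp":[[0,-1,-30],[0,-2,-60],[0,-2,-90],[0,-2,-115],[0,-2,-135],[0,-2,-152],[0,-2,-160],[0,-2,-160]],"rot":[[0,0,0],[0,0,0],[0,0,0],[0,0,0],[0,0,0],[0,0,0],[0,0,0],[0,0,0]]}'
python3 -m crank '{"hand":[0.5,0.3,0.2,0.2,0.2,0.2,0.2,0.2],"dp":[[0,0,0],[0,0,0],[0,0,0],[0,0,0],[0,0,0],[0,0,0],[0,0,0],[0,0,0]],"rot":[[0,0,0],[0,0,0],[0,0,0],[0,0,0],[0,0,0],[0,0,0],[0,0,0],[0,0,0]]}' 25
```

```text
[[ 0.4481877  -0.01301978  0.13      ]]
t: 15.95
position: [0.4483, -0.0132, 0.1226]
tcp_rot: [-179.8, -0.1, 160.4]
wrist_force: [-0.3, -0.2, 0.1]
opening: 0.0929
t: 16.75
position: [0.4483, -0.0132, 0.1226]
tcp_rot: [-179.8, -0.1, 160.4]
wrist_force: [0.1, 0.2, -0.7]
opening: 0.0378
```

```bash
python3 -m crank '{"hand":[0.2,0.2,0.2,0.2,0.2,0.2,0.2,0.2],"dp":[[0,0,5],[0,0,15],[0,0,30],[0,0,45],[1,8,57],[2,25,60],[3,45,60],[4,68,60]],"rot":[[0,0,0],[0,0,0],[0,0,0],[0,0,0],[0,0,0],[0,0,0],[0,0,0],[0,0,0]]}'
python3 -m crank '{"hand":[0.2,0.2,0.2,0.2,0.2,0.2,0.2,0.2],"dp":[[2,25,0],[3,50,0],[5,75,0],[7,100,0],[9,123,0],[10,141,0],[11,152,0],[11,155,0]],"rot":[[0,0,0],[0,0,0],[0,0,0],[0,0,0],[0,0,0],[0,0,0],[0,0,0],[0,0,0]]}'
python3 - <<'E'
from h import *
C=cam("wrist"); im=optics.read_camera("wrist"); cv2.imwrite("pics/w6.png",im[:,:,::-1])
o=get_obs();print(o['position'],o['tcp_rot'],o['wrist_force'])
E
```

```text
t: 17.55
position: [0.4525, 0.0557, 0.1835]
tcp_rot: [-179.8, -0.1, 160.4]
wrist_force: [-0.7, -0.1, -1.6]
opening: 0.0383
t: 18.35
position: [0.4634, 0.2119, 0.1838]
tcp_rot: [-179.8, -0.1, 160.4]
wrist_force: [-0.3, 0.1, -1.8]
opening: 0.0375
[0.46337477 0.2115383  0.18366369] [-1.79822410e+02 -8.60503195e-02  1.60416754e+02] [-0.84632136 -0.93200557 -1.36825106]
```

View pics/w6.png

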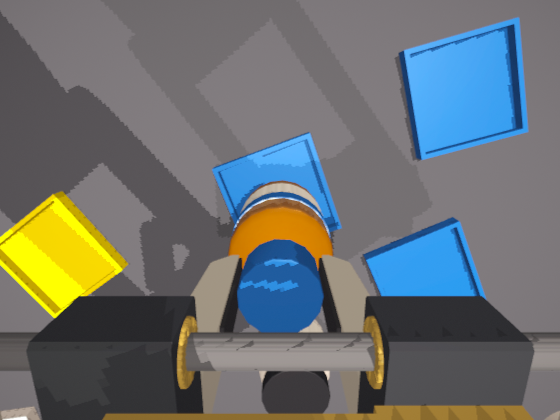

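The blue bottle is over the correct tray (277,185), and the yellow tray at (62,255) is empty. I'll lower 60 mm and release, then go to the yellow bottle.

```bash
python3 -m crank '{"hand":[0.2,0.2,0.2,0.2,0.2,0.2,0.2,0.2],"dp":[[0,-2,-12],[0,-2,-27],[0,-2,-40],[0,-2,-50],[0,-2,-56],[0,-2,-58],[0,-2,-60],[0,-2,-60]],"rot":[[0,0,0],[0,0,0],[0,0,0],[0,0,0],[0,0,0],[0,0,0],[0,0,0],[0,0,0]]}'
python3 -m crank '{"hand":[0.2,0.35,0.5,0.7,1,1,1,1],"dp":[[0,0,-1],[0,0,-1],[0,0,-1],[0,0,-1],[0,0,-1],[0,0,-1],[0,0,-1],[0,0,-1]],"rot":[[0,0,0],[0,0,0],[0,0,0],[0,0,0],[0,0,0],[0,0,0],[0,0,0],[0,0,0]]}'
python3 -m crank '{"hand":[1,1,1,1,1,1,1,1],"dp":[[0,0,20],[0,0,50],[0,0,90],[0,0,130],[0,0,160],[20,-45,160],[40,-90,160],[60,-135,160]],"rot":[[0,0,0],[0,0,0],[0,0,0],[0,0,0],[0,0,0],[0,0,0],[0,0,0],[0,0,0]]}'
python3 -m crank '{"hand":[1,1,1,1,1,1,1,1],"dp":[[20,-45,0],[40,-90,0],[60,-135,0],[80,-180,0],[98,-225,0],[112,-258,0],[115,-264,0],[115,-264,0]],"rot":[[0,0,0],[0,0,0],[0,0,0],[0,0,0],[0,0,0],[0,0,0],[0,0,0],[0,0,0]]}'
python3 - <<'E'
from h import *
C=cam("wrist"); im=optics.read_camera("wrist"); cv2.imwrite("pics/w7.png",im[:,:,::-1])
cap(im,C,'yellow',(.639,-.19)); o=get_obs();print(o['position'])
E
```

```text
t: 19.2
position: [0.4636, 0.2096, 0.1239]
tcp_rot: [-179.8, -0.1, 160.4]
wrist_force: [-0.2, -0.4, -2.2]
opening: 0.0382
t: 20.0
position: [0.4636, 0.2096, 0.1229]
tcp_rot: [-179.8, -0.1, 160.4]
wrist_force: [0.1, -0.4, -0.4]
opening: 0.0816
t: 20.8
position: [0.5242, 0.0735, 0.2835]
tcp_rot: [-179.9, 0.0, 160.5]
wrist_force: [1.1, 0.4, 1.3]
opening: 0.0933
t: 21.6
position: [0.6391, -0.1915, 0.2826]
tcp_rot: [-179.9, -0.1, 160.4]
wrist_force: [-0.9, 0.2, -0.0]
opening: 0.0932
yellow cap [ 635.3 -188.3] r 21.0 px [283. 198.] [262, 175, 44, 47, 1657]
[ 0.63903113 -0.19020837  0.28305342]
```

View pics/w7.png

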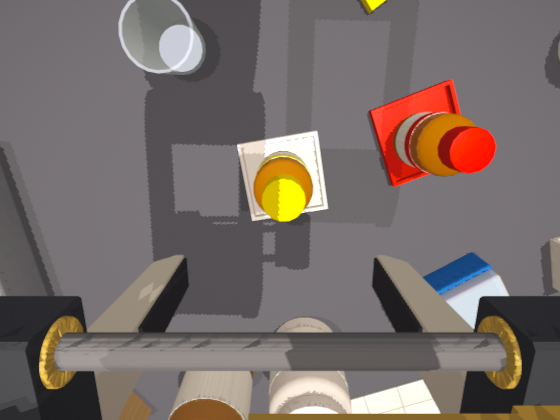

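The yellow bottle stands flat in the white tray, cap at (284,199), and the red bottle is in the red tray. I'll grasp the yellow one.

```bash
python3 -m crank '{"hand":[1,1,1,1,1,1,1,1],"dp":[[-1,1,-30],[-1,2,-60],[-1,2,-90],[-1,2,-115],[-1,2,-135],[-1,2,-152],[-1,2,-159],[-1,2,-159]],"rot":[[0,0,0],[0,0,0],[0,0,0],[0,0,0],[0,0,0],[0,0,0],[0,0,0],[0,0,0]]}'
python3 -m crank '{"hand":[0.5,0.3,0.2,0.2,0.2,0.2,0.2,0.2],"dp":[[0,0,0],[0,0,0],[0,0,0],[0,0,0],[0,0,0],[0,0,0],[0,0,0],[0,0,0]],"rot":[[0,0,0],[0,0,0],[0,0,0],[0,0,0],[0,0,0],[0,0,0],[0,0,0],[0,0,0]]}' 25
```

```text
t: 22.45
position: [0.6375, -0.1872, 0.1232]
tcp_rot: [-179.9, -0.1, 160.5]
wrist_force: [-0.3, -0.8, 0.3]
opening: 0.093
t: 23.25
position: [0.6374, -0.1873, 0.1232]
tcp_rot: [-179.9, -0.1, 160.5]
wrist_force: [-0.1, -0.8, -0.4]
opening: 0.038
```

```bash
python3 -m crank '{"hand":[0.2,0.2,0.2,0.2,0.2,0.2,0.2,0.2],"dp":[[0,0,5],[0,0,15],[0,0,32],[0,0,50],[0,0,64],[-6,6,69],[-18,16,70],[-34,31,70]],"rot":[[0,0,0],[0,0,0],[0,0,0],[0,0,0],[0,0,0],[0,0,0],[0,0,0],[0,0,0]]}'
python3 -m crank '{"hand":[0.2,0.2,0.2,0.2,0.2,0.2,0.2,0.2],"dp":[[-17,16,0],[-36,33,0],[-56,51,0],[-76,70,0],[-96,88,0],[-116,106,0],[-134,122,0],[-146,134,0]],"rot":[[0,0,0],[0,0,0],[0,0,0],[0,0,0],[0,0,0],[0,0,0],[0,0,0],[0,0,0]]}'
python3 -m crank '{"hand":[0.2,0.2,0.2,0.2],"dp":[[-7,6,-3],[-10,9,-7],[-10,9,-10],[-10,9,-10]],"rot":[[0,0,0],[0,0,0],[0,0,0],[0,0,0]]}'
python3 - <<'E'
from h import *
C=cam("wrist"); im=optics.read_camera("wrist"); cv2.imwrite("pics/w8.png",im[:,:,::-1])
o=get_obs();print(o['position'],o['tcp_rot'],o['wrist_force'])
E
```

```text
t: 24.05
position: [0.603, -0.1561, 0.1936]
tcp_rot: [-179.9, -0.1, 160.5]
wrist_force: [0.0, -0.6, -2.4]
opening: 0.0379
t: 24.85
position: [0.4553, -0.0209, 0.1934]
tcp_rot: [-179.9, -0.1, 160.5]
wrist_force: [0.3, 0.3, -1.5]
opening: 0.0377
t: 25.25
position: [0.4452, -0.0122, 0.1827]
tcp_rot: [-179.9, -0.2, 160.5]
wrist_force: [-0.4, 0.3, -2.4]
opening: 0.0379
[ 0.44537972 -0.01227696  0.18294886] [-1.79886524e+02 -1.76931273e-01  1.60498312e+02] [ 0.07883524 -0.52230137 -3.27001405]
```

View pics/w8.png

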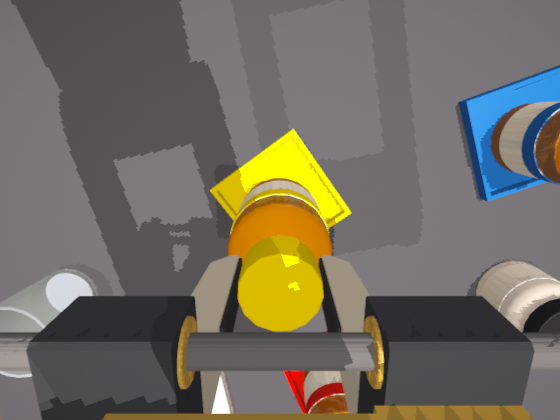

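The yellow bottle is over the yellow tray, visible corners (212,190), (293,130) and (350,212). I'll lower 59 mm with +2 mm in x, release and retreat upward.

```bash
python3 -m crank '{"hand":[0.2,0.2,0.2,0.2,0.2,0.2,0.2,0.2],"dp":[[1,0,-12],[2,0,-27],[2,0,-40],[2,0,-49],[2,0,-54],[2,0,-56],[2,0,-58],[2,0,-58]],"rot":[[0,0,0],[0,0,0],[0,0,0],[0,0,0],[0,0,0],[0,0,0],[0,0,0],[0,0,0]]}'
python3 -m crank '{"hand":[0.2,0.35,0.5,0.7,1,1,1,1],"dp":[[0,0,-1],[0,0,-1],[0,0,-1],[0,0,-1],[0,0,-1],[0,0,-1],[0,0,-1],[0,0,-1]],"rot":[[0,0,0],[0,0,0],[0,0,0],[0,0,0],[0,0,0],[0,0,0],[0,0,0],[0,0,0]]}'
python3 -m crank '{"hand":[1,1,1,1,1,1,1,1],"dp":[[0,0,20],[0,0,50],[0,0,90],[0,0,130],[0,0,160],[0,0,170],[0,0,170],[0,0,170]],"rot":[[0,0,0],[0,0,0],[0,0,0],[0,0,0],[0,0,0],[0,0,0],[0,0,0],[0,0,0]]}'
python3 - <<'E'
from h import *
a=optics.read_camera("scene"); b=optics.read_camera("side"); w=optics.read_camera("wrist")
f=lambda i:i[100:320,130:450]
cv2.imwrite("pics/fin.png",cv2.resize(np.hstack([a[:,:,::-1],b[:,:,::-1]]),(800,300)))
cv2.imwrite("pics/fside.png",cv2.resize(b[120:330,170:450,::-1],None,fx=2.5,fy=2.5))
o=get_obs();print(o['position'],o['wrist_force'])
s=cv2.absdiff(a,cv2.imread("pics/side0.png")[:,:,::-1]) if 0 else None
C=cam("wrist"); cap(w,C,'yellow',(.447,-.012)); tray(w,C,'yellow',(.447,-.012))
print('side jar/beaker change', [int(cv2.absdiff(b,cv2.imread("pics/side0.png")[:,:,::-1].copy())[y0:y1,x0:x1].mean()) for x0,x1,y0,y1 in((283,312,170,210),(293,336,280,340))])
E
```

```text
t: 26.1
position: [0.4476, -0.0123, 0.1252]
tcp_rot: [-179.9, -0.1, 160.5]
wrist_force: [0.0, 0.1, -2.0]
opening: 0.0379
t: 26.9
position: [0.4477, -0.0123, 0.1243]
tcp_rot: [-179.9, -0.1, 160.5]
wrist_force: [-0.4, -0.1, -0.6]
opening: 0.0815
t: 27.7
position: [0.4472, -0.0122, 0.2926]
tcp_rot: [-179.9, -0.3, 160.5]
wrist_force: [-0.0, 1.1, 0.2]
opening: 0.0932
[ 0.44684121 -0.01217465  0.2921701 ] [ 0.40192182 -0.32095816 -0.71719202]
yellow cap [447.8 -14.6] r 23.5 px [279. 202.] [259, 178, 42, 50, 1643]
yellow tray [448.6 -12.7] [97. 93.] 16.3 4562
side jar/beaker change [3, 7]
```

View pics/fin.png

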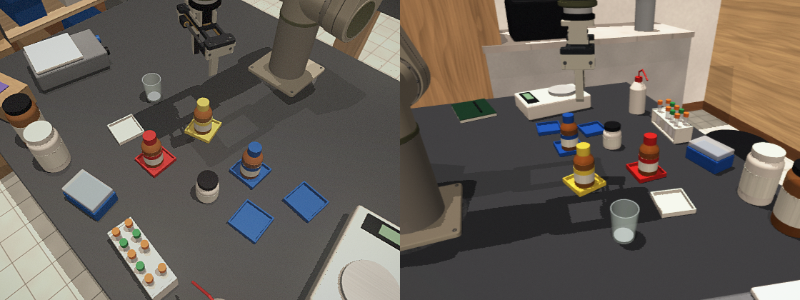

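View pics/fside.png

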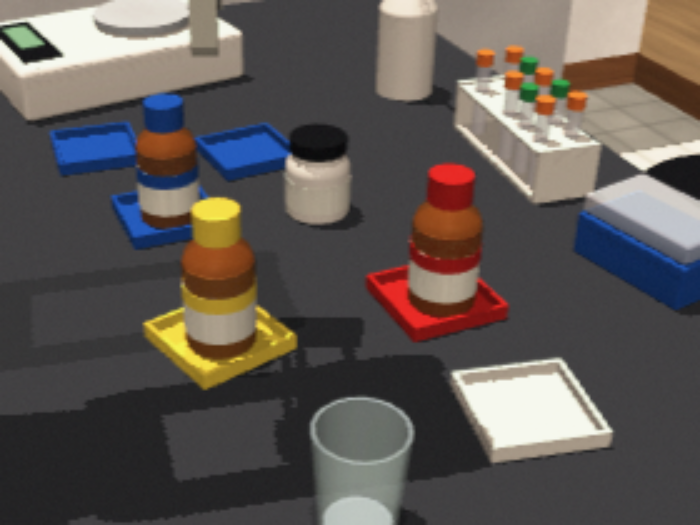

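All three bottles stand upright in their own trays. The white tray at (530,410) is empty, the jar and beaker are in place, and the gripper is clear above.

```bash
python3 -c "
from workcell import workorder; print(workorder.hand_in())"
```

```text
the job is handed in; nothing more can be done
None
```

I swapped the bottles and handed the job in at about 28 s of the 101 s allowed; the hand-in reported no verdict. The order was yellow to the white tray, red to the red tray, blue to the blue tray (the one nearest the base), then yellow to the yellow tray. Each bottle was lifted by its cap and let go within about 2 mm of the floor.

**Last checks:** the final pictures show all three bottles upright in the trays of their own colour, the white tray empty and the gripper clear above. The yellow cap measured about 2 mm from its tray's centre. The jar and beaker look where they were, judged only by comparing side-camera pictures. Red and blue were checked by eye after release, not measured again.

**Disagreements:**
- The cap mask failed on the blue cap because of glare, so I read its pixel by hand; that agreed with the tray centre to about 1 mm.
- The two fixed cameras put tray centres up to about 12 mm apart, the worst being the blue tray with the red bottle in it. I used the wrist camera to settle the tray positions.

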